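# Open the push-and-turn cap of the grill cleaner

## Robot

A 6-joint arm with a two-finger parallel gripper is mounted at the origin on the work surface. World frame = base frame: x ahead of the robot, y to its left, z up, the work surface at z = 0. Lengths are in mm, angles in rad, forces in N, time in s.
With the tool pointing down it reaches from about 350 to 775 mm from the base axis. Payload 7.3 kg.
Tool frame: the origin (TCP) lies between the finger pads; the fingertips stand 14 mm ahead of it and the grasp point (between the pads) lies 5 mm behind it; y points along the fingers, z is the direction in which the jaws open and shut, and the axes are right-handed (so a half turn about y gives the same grasp; the last joint's range is limited). The gripper opens to 92 mm and grips with 3 to 60 N. Pads are 19 mm wide; open, the fingers measure 130 mm over their backs; the gripper's body (75 mm by 190 mm) begins 47 mm behind the grasp point.
Start: joints at [-1.292, 0.342, 1.524, -0, 1.275, -0.146], TCP at [216.396, -478.347, 240.741] pointing down, gripper open.
Joint ranges: [-2.53, 2.53], [-0.77, 2.02], [0.04, 2.7], [-1, 4.14], [0.28, 2.66], [-3.11, 3.11]. Speed limits (rad/s): [2.57, 2.57, 3.14, 3.14, 3.14, 3.14].

## Interface

Orientations are given as [roll, pitch, yaw] about the fixed x, y, z axes, in that order (R = Rz(yaw) Ry(pitch) Rx(roll)).
In Python, from plant import bot, vision, order gives the robot as it stands.
- The arm moves only by the tool apply_moves, never from a script. Its argument "rows" is a list of rows, each a list of 3 entries, a list of its own where there are three numbers: the shift along the tool's x, y, z in cm, then the turn about the tool's y in rad, then the finger opening in cm, from 0 to 9.18. A call has 1 to 5 rows; each row is the pose to reach, as a shift and turn from the pose measured when the call began, along the tool's axes at that moment; what a row does not reach only later rows make up. A row lasts 1/8 s, in which the tool goes at most 62.5 mm and 10.7 degrees, less where a joint would pass 70% of its speed; a pose out of reach is approached as far as the arm can. A call with a gripper value outside its range is refused whole. The fingers move at their own pace and stop on an object; the grip force is fixed at half the most. Time passes only in rows, so rows that repeat a pose let the fingers close. It gives the time, the measured TCP pose, the force and the opening at its end, in the units of the state.
- bot.get_obs(): the state, without advancing time (a new reading comes with each control period).
- vision.capture(name): name is "side" or "top" or "wrist"; returns the picture (420x560x3 uint8, red, green, blue); there is no depth.
- vision.camera_info(name): a dict with "mtx" (3x3 intrinsics, pixels), "rvec" (rotation vector, rad) and "tvec" (3), from world to camera coordinates, as OpenCV has them. Camera axes: x right, y down, z forward; pixel columns grow to the right and rows downward; lengths in mm; the calibration is good to about 2 mm. A picture is of the moment at which its call begins: read the wrist's pose just before it. camera_info takes no time and is no camera call; for the wrist camera it gives the pose at the moment of the call.
- order.close_job(): hands the job in, once; it reports no verdict.
The state is a dict: "time": time; "joint_positions": joint angles; "dq": joint speeds; "tau": joint torques, N m; "tool_pos": TCP position; "tcp_rot": TCP orientation; "contact_force": force on the tool from outside, world axes, zero at the start; "moment": the same for the moment, N m; "grip_width": finger opening in mm.
Only numpy, scipy, OpenCV 4.12 (cv2) and the standard library are available. Lean on these libraries where they do the work, as an engineer would, in place of code of your own. Each camera call takes 0.05 s, during which the arm holds its last target.

## Task

The raclette grill is due for cleaning: open the white cleaner bottle, which stands in its steel holder, by pushing its safety cap gently down against the spring, turning it anticlockwise and lifting it off without forcing it. Set the cap down, right way up and not dropped, inside the round steel dish, let go, and leave the other things on the counter where they are.

Things in the scene. Friction and masses are not known exactly. Their poses are not given: they have to be found in the camera images.
- bottle: White rectangular plastic bottle (96 x 74 mm, shoulder 115 mm high) in a steel holder (foot 124 x 98 mm) screwed to the counter, so it does not give. Origin: centre of the underside, on the counter; z up along the neck's axis, x along the bottle's long side. Pressing, twisting, pulling or pushing the cap against it with more than 40 N in all cracks the neck.
- neck (a point): Centre of the neck's rim, 150 mm above the bottle's origin, under the cap. The neck is 34 mm wide with three rigid bayonet tracks. Pushed down, the cap turns anticlockwise seen from above. Between 50 and 70 degrees, differing from bottle to bottle, it reaches open slots and can rise off; 14 degrees further is a hard stop. Before the slots the track's roof keeps it at its locked height.
- cap: Grey plastic safety cap, about 45 g, on the bottle's neck with 1 mm of play each side. Round skirt 52 mm wide, 35 mm high with its top plate; on it a straight grip bar. Origin: centre of the skirt's lower edge, 134.5 mm above the bottle's origin when locked. z up, x along the bar; locked, the bar lies along the bottle's x within 4 degrees of play.
- plate (a point): On the cap's axis, on the flat round top plate (52 mm wide), 35 mm above the cap's origin. Fingertips closed on the bar can bear on the plate beside it. A spring holds the cap up with 5 N plus 0.35 N per mm pressed. Notch depth differs from bottle to bottle: the cap comes free after 2.5 to 12.5 mm (6 to 10 N), and meets a hard rim 2 mm further, where the push rises steeply: 12 to 14 N is ample.
- bar (a point): Centre of the top of the cap's grip bar, 58 mm above the cap's origin. The bar is 46 mm long (along the cap's x), 18 mm wide and 23 mm tall, with flat sides.
- dish: Round open steel dish, 124 mm over its 16 mm high rim, flat inner floor about 106 mm wide and 3 mm above its origin, which is the centre of its underside. 350 g, loose on the counter.
- jar: Bystander: small green glass jar with steel lid, 60 mm wide, 85 mm tall. Origin at the centre of its underside.
- spatula: Bystander: cheese spatula, 180 mm long, lying flat. Origin at the centre of its underside.
- mill: Bystander: dark wooden pepper mill, 52 mm wide, 124 mm tall. Origin at the centre of its underside.
- oil: Bystander: slim amber glass oil bottle with a plain black cap, 56 mm wide, 150 mm tall. Origin at the centre of its underside.
- plates: Bystander: stack of small white plates, 120 mm wide, 40 mm tall. Origin at the centre of its underside.
- mug: Bystander: blue mug, 72 mm wide, 80 mm tall. Origin at the centre of its underside.
- tin: Bystander: low plain aluminium tin, 70 mm wide, 45 mm tall. Origin at the centre of its underside.

How it is judged:
By the outcome, as a careful person would: the job done as asked, in the order asked, and still so for the second after the job is handed in, with the robot touching nothing.
It also fails if it takes over 70 s, if anything falls off the work surface, if the arm or the gripper's body presses on something with over 40 N, if the wrist force passes 120 N, or if a joint passes its speed limit or range.

## Working session

There is one attempt and no reset: what is moved stays moved. The work goes in short steps, Python scripts to look and compute and a tool call to move; the robot and the scene stay as the last step left them, time stands still between calls to the robot, and variables do not carry over. Pictures are saved under pics/ and viewed, and the job is handed in when it is done.

Besides the shell and the picture viewer there is one more tool, called as a command line: name --argument value ..., lists and objects as JSON in quotes. apply_moves: Moves the arm, as the interface text tells. Its arguments: {"type":"object","properties":{"rows":{"type":"array","items":{"type":"array"}}},"required":["rows"]}

```bash
ls; mkdir -p pics; cat > h.py <<'E'
import numpy as np, cv2
from plant import bot, vision, order
from scipy.spatial.transform import Rotation as R
def ray(ci,u,v):
    Rm,_=cv2.Rodrigues(np.array(ci["rvec"],float)); t=np.array(ci["tvec"],float).ravel()
    d=Rm.T@np.linalg.inv(np.array(ci["mtx"]))@np.array([u,v,1.]); c=-Rm.T@t
    return c,d/np.linalg.norm(d)
def atz(ci,u,v,z):
    c,d=ray(ci,u,v); return c+d*(z-c[2])/d[2]
def proj(ci,P):
    p,_=cv2.projectPoints(np.array(P,float).reshape(-1,1,3),np.array(ci["rvec"],float),np.array(ci["tvec"],float),np.array(ci["mtx"],float),None); return p.reshape(-1,2)
def save(im,n): cv2.imwrite("pics/"+n,im[:,:,::-1])
E
python3 - <<'E'
from h import *
print(bot.get_obs())
for n in ("side","top","wrist"):
    ci=vision.camera_info(n); c,d=ray(ci,280,210); print(n,ci["mtx"],c,d)
    save(vision.capture(n),n+"0.png")
E
```

```text
pics
{'time': 0.0, 'joint_positions': array([-1.29201763e+00,  3.42712724e-01,  1.52502153e+00,  8.29526040e-07,
        1.27543147e+00, -1.46010166e-01]), 'dq': array([-3.04863359e-05, -6.40293579e-04,  9.35835259e-04, -3.26323877e-04,
        2.46332006e-03,  4.36255441e-04]), 'tau': array([ 1.21108067e-03, -4.31244314e+01, -2.44221336e+01,  7.17716594e-02,
        5.58433158e-02, -1.21035473e-04]), 'tool_pos': array([ 216.27230038, -477.94699366,  240.04857869]), 'tcp_rot': array([-1.57235254e+00,  2.29653921e-04, -2.71680421e+00]), 'contact_force': array([-0.77238779,  0.0563187 , -0.43926564]), 'moment': array([-0.02160475, -0.01782992,  0.01155939]), 'grip_width': 91.82598847232424}
side [[427.80216891   0.         275.53481839]
 [  0.         427.80216891 201.63856843]
 [  0.           0.           1.        ]] [-52.54223523 690.82152161 737.79535193] [ 0.54803769 -0.63332889 -0.54639656]
top [[490.64982909   0.         284.86342254]
 [  0.         490.64982909 209.86515711]
 [  0.           0.           1.        ]] [ 383.37977771  -35.6614955  1173.04755786] [ 0.20630013  0.02717422 -0.97811135]
wrist [[323.28379093   0.         277.13524047]
 [  0.         323.28379093 203.24503965]
 [  0.           0.           1.        ]] [ 288.40763553 -444.64381631  383.94259012] [-0.28451818 -0.13714958 -0.94880947]
```

View pics/side0.png

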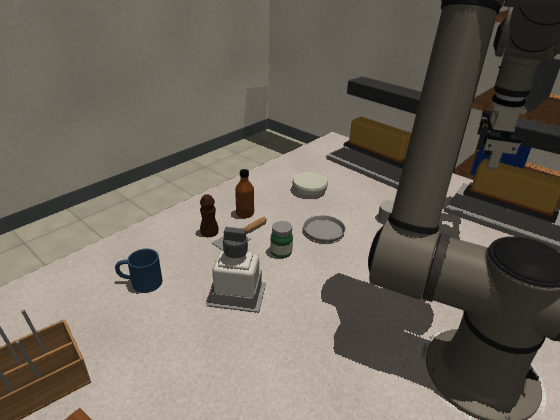

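View pics/top0.png

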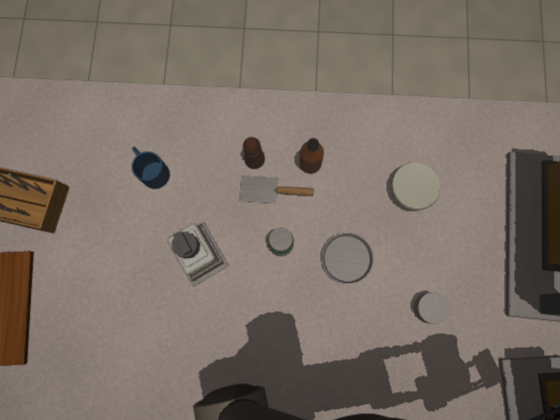

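View pics/wrist0.png

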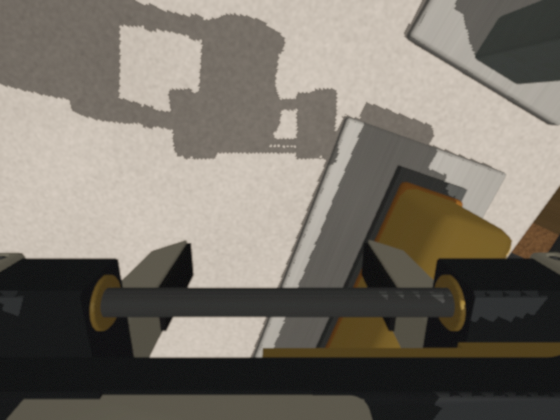

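The side view shows the bottle at about (236,275) with its cap at (235,240), and the dish at (324,229). The top view has the cap at about (185,244), the dish at (347,258), and the jar at (280,240) between them. I'll enlarge these.

```bash
python3 - <<'E'
from h import *
t=cv2.imread("pics/top0.png"); s=cv2.imread("pics/side0.png")
cv2.imwrite("pics/c1.png",cv2.resize(t[210:300,150:240],None,fx=6.6,fy=6.6,interpolation=cv2.INTER_CUBIC))
cv2.imwrite("pics/c2.png",cv2.resize(s[220:315,195:285],None,fx=6.2,fy=6.2,interpolation=cv2.INTER_CUBIC))
cv2.imwrite("pics/c3.png",cv2.resize(t[215:305,260:380],None,fx=6.6,fy=6.6,interpolation=cv2.INTER_CUBIC))
ci=vision.camera_info("top")
for n,u,v,z in (("bottle cap plate",185,244,170),("dish",347,258,16),("jar",281,239,85),("mill",253,144,124),("oil",313,145,150),("tin",432,307,45),("mug",148,164,80),("spat",277,190,0)):
    print(n,atz(ci,u,v,z).round(0))
E
```

```text
bottle cap plate [513. 184. 170.]
dish [ 520. -168.   16.]
jar [547. -11.  85.]
mill [753.  62. 124.]
oil [748. -72. 150.]
tin [ 416. -358.   45.]
mug [708. 308.  80.]
spat [681.   7.   0.]
```

View pics/c1.png

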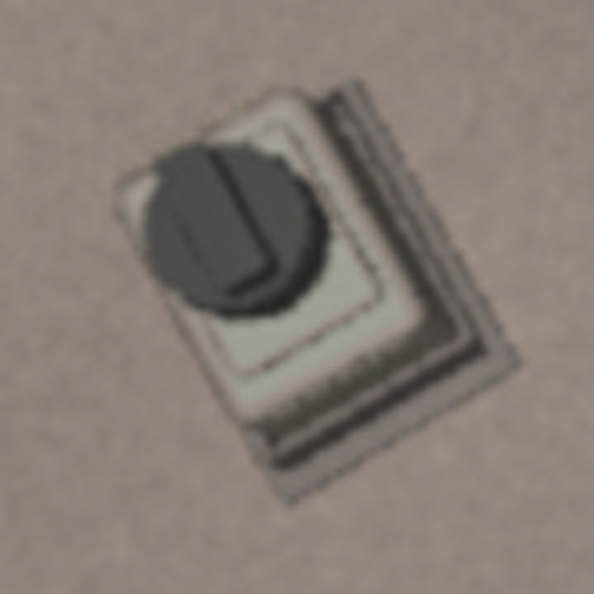

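View pics/c2.png

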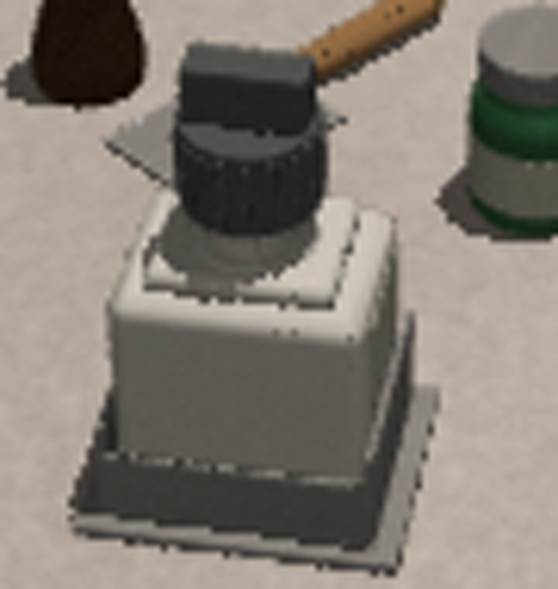

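View pics/c3.png

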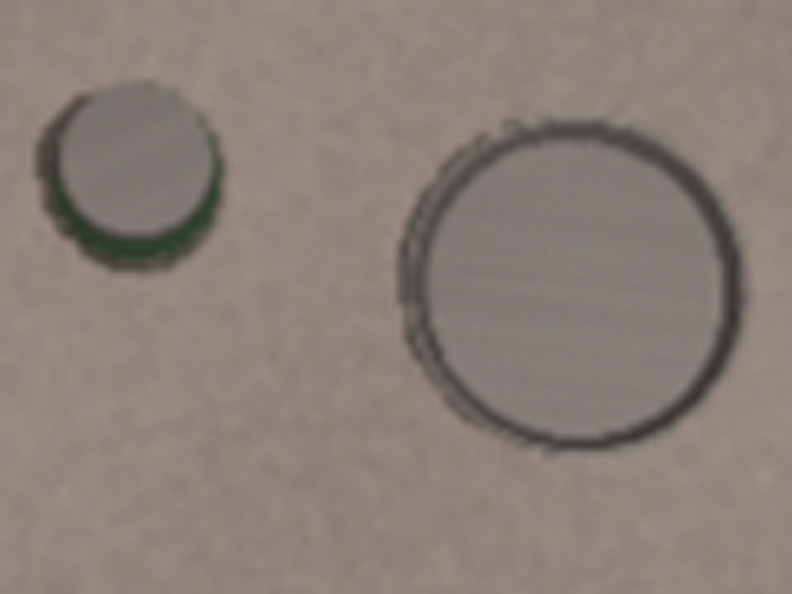

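The top crop shows holder foot corners at (362,82), (522,365) and (290,505), and the bar's right edge from (207,150) to (280,265). The side crop shows foot corners at (72,530), (397,573) and (440,393), and bar-top corners near (183,78) and (313,88). The dish's outer rim in the third crop spans about x 403–745 and y 120–450. I'll fit the poses from these.

```bash
cat > fit.py <<'E'
from h import *
from scipy.optimize import least_squares
ct,cs=vision.camera_info("top"),vision.camera_info("side")
def un(U,V,f,u0,v0): return np.array([(U+.5)/f-.5+u0,(V+.5)/f-.5+v0])
T=[un(*p,6.6,150,210) for p in ((362,82),(522,365),(290,505))]
S=[un(*p,6.2,195,220) for p in ((72,530),(397,573),(440,393))]
# world positions of foot corners at z~1
for p in T: print("T",atz(ct,*p,2).round(1))
for p in S: print("S",atz(cs,*p,2).round(1))
E
python3 fit.py
```

```text
T [591.3 178.7   2. ]
T [490.6 111.9   2. ]
T [436.3 191.2   2. ]
S [538.4 259.6   2. ]
S [434.9 191.    2. ]
S [489.7 110.1   2. ]
```

```bash
cat >> h.py <<'E'
def go(x,y,z,yaw=None,o=None):
    o=o or bot.get_obs(); M=R.from_euler("xyz",o["tcp_rot"]); 
    d=M.inv().apply(np.array([x,y,z])-o["tool_pos"])/10
    cur=o["tcp_rot"][2]
    print("shift cm",d.round(2),"turn about y",None if yaw is None else round(-((yaw-cur+np.pi)%(2*np.pi)-np.pi),3), "xyz",o["tool_pos"].round(1),"rpy",o["tcp_rot"].round(3))
E
python3 - <<'E'
from h import *
go(514,185,255,-2.553)
ct,cs=vision.camera_info("top"),vision.camera_info("side")
un=lambda U,V,f,u0,v0: ((U+.5)/f-.5+u0,(V+.5)/f-.5+v0)
for p in ((207,150),(280,265),(235,292)): print(atz(ct,*un(*p,6.6,150,210),192.5).round(1))
for z in (3,16): print(atz(ct,346.6,257.8,z),atz(cs,324,229,z))
def circ(c,z,r): 
    a=np.linspace(0,2*np.pi,60); return np.c_[c[0]+r*np.cos(a),c[1]+r*np.sin(a),0*a+z]
import math
for n,ci in (("top",ct),("side",cs)):
    im=cv2.imread(f"pics/{n}0.png")
    big=cv2.resize(im,None,fx=5,fy=5,interpolation=cv2.INTER_CUBIC)
    P=[circ((520,-168),16,62),circ((513.8,185.2),169.5,26)]
    a=math.radians(33.7);c,s=math.cos(a),math.sin(a)
    P.append(np.array([[513.8+c*i-s*j,185.2+s*i+c*j,192.5] for i,j in((-23,-9),(23,-9),(23,9),(-23,9),(-23,-9))]))
    P.append(np.array([[513.8+c*i-s*j,185.2+s*i+c*j,0] for i,j in((-62,-49),(62,-49),(62,49),(-62,49),(-62,-49))]))
    for q in P: cv2.polylines(big,[((proj(ci,q)+.5)*5-.5).round().astype(int)],False,(0,0,255),1)
    x0,y0=(150,205) if n=="top" else (195,205)
    w=big[y0*5:(y0+115)*5,x0*5:(x0+ (235 if n=="top" else 155))*5]
    cv2.imwrite(f"pics/ov_{n}.png",w if n=="side" else cv2.resize(w,(800,392)))
E
```

```text
shift cm [-54.45  -1.42 -48.15] turn about y -0.164 xyz [ 216.3 -478.1  240.2] rpy [-1.572  0.    -2.717]
[533.9 189.6 192.5]
[499.7 163.9 192.5]
[490.7 176.8 192.5]
[ 521.79819544 -168.22036539    3.        ] [ 522.87014052 -175.22476693    3.        ]
[ 520.26027554 -166.74754893   16.        ] [ 512.68994427 -159.90267525   16.        ]
```

View pics/ov_top.png

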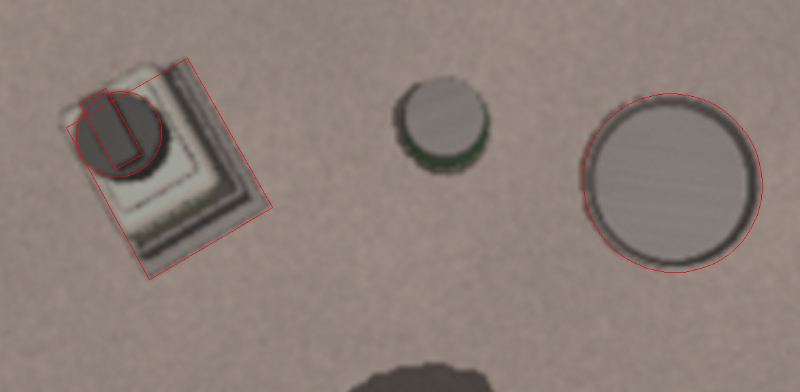

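View pics/ov_side.png

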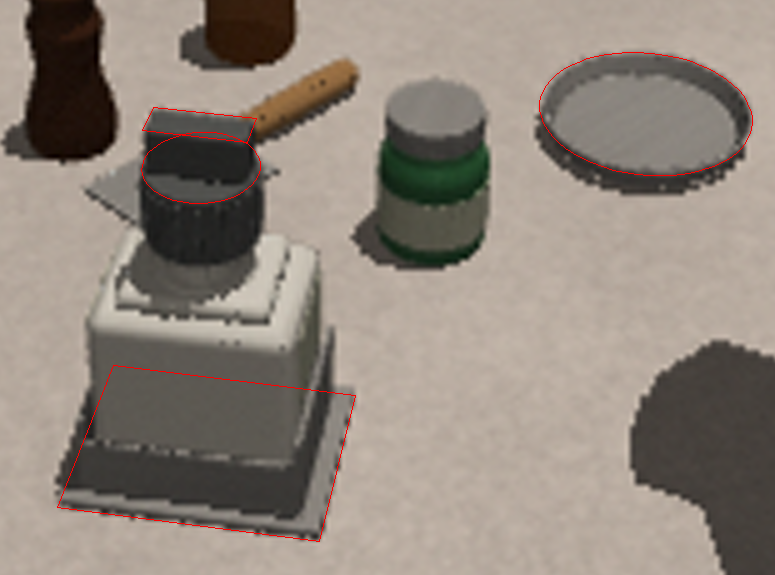

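The overlays match the bottle, cap and dish in both views. I'm moving to hover above the cap.

apply_moves --rows '[[[-54.4,-4.0,-48.2],-0.16,9.0],[[-54.4,-4.0,-48.2],-0.16,9.0],[[-54.4,-4.0,-48.2],-0.16,9.0],[[-54.4,-4.0,-48.2],-0.16,9.0],[[-54.4,-4.0,-48.2],-0.16,7.0]]'

```text
time: 0.78
tool_pos: [344.2, -191.7, 258.1]
tcp_rot: [-1.572, 0.001, -2.557]
contact_force: [0.4, -0.0, 0.3]
grip_width: 84.0
```

```bash
python3 - <<'E'
from h import *
go(514,185,265,-2.553)
E
```

```text
shift cm [-34.94  -0.65 -22.06] turn about y -0.004 xyz [ 344.2 -191.7  258.1] rpy [-1.572e+00  1.000e-03 -2.557e+00]
```

apply_moves --rows '[[[-35.0,-0.7,-22.1],0.0,5.0],[[-35.0,-0.7,-22.1],0.0,5.0],[[-35.0,-0.7,-22.1],0.0,5.0],[[-35.0,-0.7,-22.1],0.0,5.0],[[-35.0,-0.7,-22.1],0.0,5.0]]'

```text
time: 1.4
tool_pos: [472.4, 93.6, 263.6]
tcp_rot: [-1.571, 0.001, -2.557]
contact_force: [1.4, -1.5, 0.8]
grip_width: 50.0
```

```bash
python3 - <<'E'
from h import *
go(514,185,255,-2.553)
E
```

```text
shift cm [-8.51  0.87 -5.33] turn about y -0.004 xyz [472.4  93.6 263.6] rpy [-1.571e+00  1.000e-03 -2.557e+00]
```

apply_moves --rows '[[[-8.5,0.9,-5.3],0.0,5.0],[[-8.5,0.9,-5.3],0.0,5.0],[[-8.5,0.9,-5.3],0.0,5.0],[[-8.5,0.9,-5.3],0.0,5.0]]'

```text
time: 1.9
tool_pos: [513.6, 184.1, 254.4]
tcp_rot: [-1.571, -0.001, -2.557]
contact_force: [0.8, -0.1, -0.0]
grip_width: 49.9
```

```bash
python3 - <<'E'
from h import *
go(513.8,185.2,183.5)
ci=vision.camera_info("wrist"); im=vision.capture("wrist"); save(im,"w1.png")
import math
a=math.radians(33.7);c,s=math.cos(a),math.sin(a)
q=np.array([[513.8+c*i-s*j,185.2+s*i+c*j,192.5] for i,j in((-23,-9),(23,-9),(23,9),(-23,9))])
print(proj(ci,q).round(1))
np.save("ci.npy",ci,allow_pickle=True)
E
```

```text
shift cm [-0.08  7.09 -0.07] turn about y None xyz [513.6 184.1 254.4] rpy [-1.571e+00 -1.000e-03 -2.557e+00]
[[290.4 255.1]
 [291.  191.7]
 [263.7 191.8]
 [264.8 255.2]]
```

View pics/w1.png

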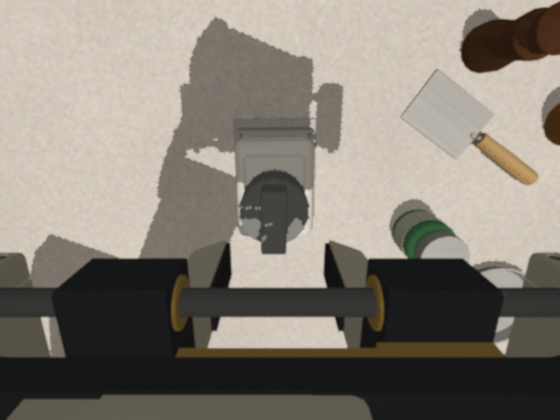

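```bash
python3 - <<'E'
from h import *
im=cv2.imread("pics/w1.png")
b=cv2.resize(im[160:265,225:325],None,fx=5.6,fy=5.6,interpolation=cv2.INTER_CUBIC)
b=cv2.convertScaleAbs(b,alpha=1.8,beta=10)
cv2.imwrite("pics/w1c.png",b)
E
```

```text
(no output)
```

View pics/w1c.png

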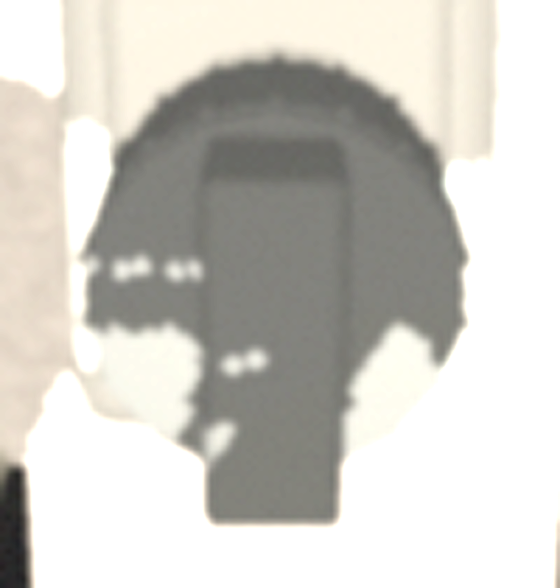

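```bash
python3 - <<'E'
from h import *
ci=np.load("ci.npy",allow_pickle=True).item(); o=bot.get_obs()
M=R.from_euler("xyz",o["tcp_rot"])
for x in (-9.5,0,9.5):
  for z in (-25,0,25):
    print(x,z,proj(ci,o["tool_pos"]+M.apply([x,14,z])).round(1))
un=lambda U,V:((U+.5)/5.6-.5+225,(V+.5)/5.6-.5+160)
for p in ((205,180),(350,180),(207,522),(340,522)):
    w=atz(ci,*un(*p),192.5); print(w.round(1), M.inv().apply(w-o["tool_pos"]).round(1))
im=cv2.imread("pics/w1.png")
b=cv2.resize(im[220:340,165:395],None,fx=3.4,fy=3.4,interpolation=cv2.INTER_CUBIC)
cv2.imwrite("pics/w1d.png",cv2.convertScaleAbs(b,alpha=1.8,beta=10))
E
```

```text
-9.5 -25 [[232.5 241.9]]
-9.5 0 [[279.7 241.9]]
-9.5 25 [[326.9 242. ]]
0 -25 [[233.2 258.1]]
0 0 [[279.7 258.2]]
0 25 [[326.1 258.2]]
9.5 -25 [[233.9 273.8]]
9.5 0 [[279.6 273.9]]
9.5 25 [[325.3 273.9]]
[527.1 206.8 192.5] [-23.9  62.2 -11.9]
[536.5 192.6 192.5] [-23.9  62.2   5.2]
[490.  182.8 192.5] [ 20.3  62.2 -12.3]
[499.1 168.9 192.5] [20.3 62.2  4.4]
```

View pics/w1d.png

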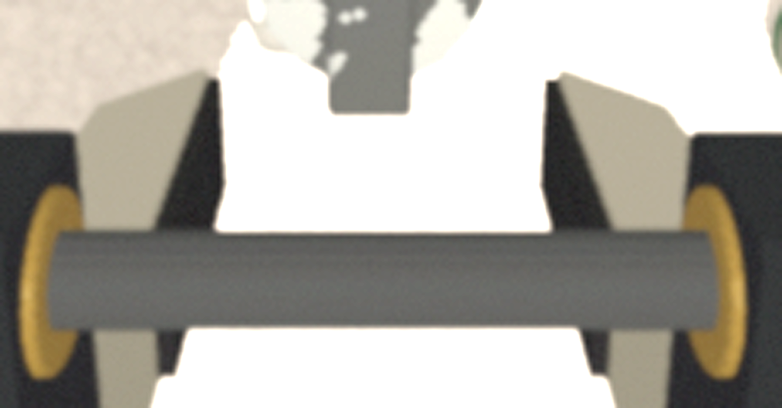

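The cap bar appears about 2.5 mm off the finger midline in tool z. The finger tips, seen at 229.7 and 325.6 px against a predicted 232.5 and 326.9, show a camera bias of about 1 mm. I'll shift part of the way, lower the tips beside the bar and look again.

apply_moves --rows '[[[-0.15,2.5,-0.2],0.0,4.0],[[-0.15,4.0,-0.2],0.0,4.0],[[-0.15,5.4,-0.2],0.0,4.0],[[-0.15,5.4,-0.2],0.0,4.0]]'

```text
time: 2.45
tool_pos: [513.3, 185.7, 199.8]
tcp_rot: [-1.572, -0.002, -2.558]
contact_force: [0.6, -0.5, 0.2]
grip_width: 39.7
```

```bash
python3 - <<'E'
from h import *
go(513.8,185.2,183.5)
ci=vision.camera_info("wrist"); im=vision.capture("wrist"); save(im,"w2.png")
np.save("ci.npy",ci,allow_pickle=True)
o=bot.get_obs(); M=R.from_euler("xyz",o["tcp_rot"])
print(proj(ci,[o["tool_pos"]+M.apply([x,14,z]) for x in(-9.5,9.5) for z in(-20,20)]).round(1))
b=cv2.resize(im[170:330,180:380,::-1],None,fx=4,fy=3.75,interpolation=cv2.INTER_CUBIC)
b=cv2.resize(im[180:320,190:370,::-1],None,fx=4.25,fy=4.25,interpolation=cv2.INTER_CUBIC)
cv2.imwrite("pics/w2c.png",cv2.convertScaleAbs(b,alpha=1.8,beta=10))
E
```

```text
shift cm [-0.02  1.63  0.07] turn about y None xyz [513.3 185.7 199.8] rpy [-1.572e+00 -2.000e-03 -2.558e+00]
[[241.2 241.1]
 [317.1 241.1]
 [242.4 273.2]
 [315.8 273.2]]
```

View pics/w2c.png

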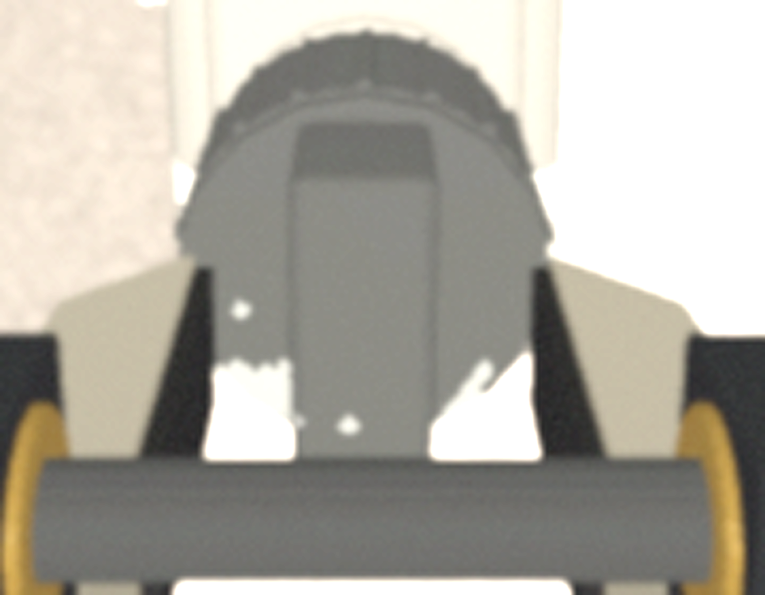

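```bash
python3 - <<'E'
from h import *
ci=np.load("ci.npy",allow_pickle=True).item(); o=bot.get_obs(); M=R.from_euler("xyz",o["tcp_rot"])
un=lambda U,V:((U+.5)/4.25-.5+190,(V+.5)/4.25-.5+180)
def t(U,V,z): return M.inv().apply(atz(ci,*un(U,V),z)-o["tool_pos"]).round(2)
print("bar far end",t(365,180,192.5))
print("bar far bottom",t(365,122,169.5))
print("plate far edge",t(365,93,169.5), "sides",t(178,240,169.5),t(552,240,169.5))
print("tips",t(212,269,o["tool_pos"][2]-14),t(534,269,o["tool_pos"][2]-14))
E
```

```text
bar far end [-22.49   8.08  -1.87]
bar far bottom [-22.08  31.08  -1.99]
plate far edge [-26.12  31.08  -1.98] sides [ -5.07  31.1  -27.64] [-5.06 31.08 23.58]
tips [ -8.46  14.01 -20.95] [-8.46 13.99 19.08]
```

The bar's midline is at crop x≈365 and the finger midline at ≈373, so the bar sits about 1 mm off in −z. Tool x and yaw look aligned. I'm correcting, descending beside the bar and closing gradually.

apply_moves --rows '[[[-0.04,0.5,-0.1],0.0,3.5],[[-0.04,1.45,-0.1],0.0,2.6],[[-0.04,1.45,-0.1],0.0,2.2],[[-0.04,1.45,-0.1],0.0,2.2]]'

```text
time: 3.0
tool_pos: [513.6, 187.1, 186.1]
tcp_rot: [-1.571, -0.001, -2.558]
contact_force: [0.3, 0.1, 0.2]
grip_width: 22.1
```

```bash
python3 - <<'E'
from h import *
o=bot.get_obs(); print(o["contact_force"],o["moment"],o["grip_width"])
go(512.75,186.5,185)
ci=vision.camera_info("wrist"); im=vision.capture("wrist"); save(im,"w3.png")
b=cv2.resize(im[180:320,190:370,::-1],None,fx=4.25,fy=4.25,interpolation=cv2.INTER_CUBIC)
cv2.imwrite("pics/w3c.png",cv2.convertScaleAbs(b,alpha=1.8,beta=10))
E
```

```text
[0.33528559 0.12310618 0.22243545] [-0.00044697  0.03473939 -0.03523675] 22.14097324330342
shift cm [ 0.1   0.11 -0.  ] turn about y None xyz [513.6 187.1 186.1] rpy [-1.571e+00 -1.000e-03 -2.558e+00]
```

View pics/w3c.png

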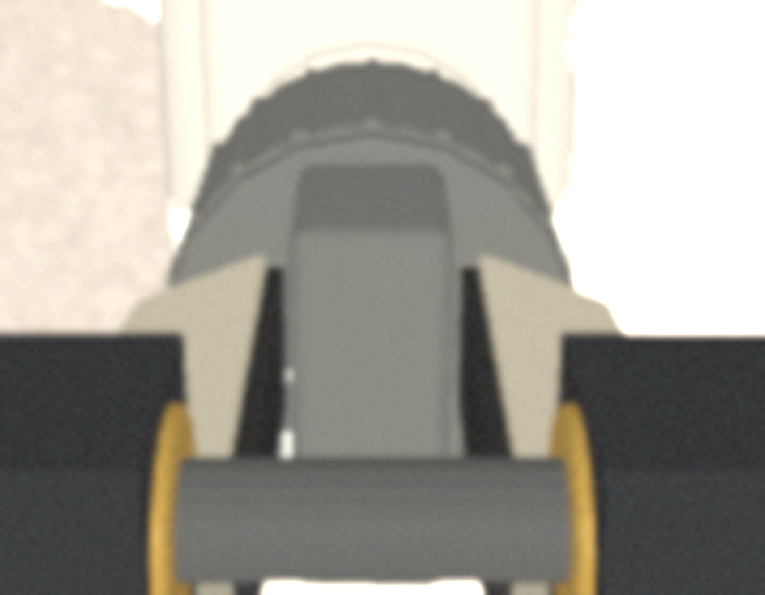

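```bash
python3 - <<'E'
from h import *
ci=vision.camera_info("wrist"); o=bot.get_obs(); M=R.from_euler("xyz",o["tcp_rot"])
un=lambda U,V:((U+.5)/4.25-.5+190,(V+.5)/4.25-.5+180)
def t(U,V,z): return M.inv().apply(atz(ci,*un(U,V),z)-o["tool_pos"]).round(2)
print("bar far end",t(371,232,192.5)); print("bar far bottom",t(371,166,169.5)); print("plate far edge",t(371,136,169.5))
print("tips",t(282,268,o["tool_pos"][2]-14),o["tool_pos"])
E
```

```text
bar far end [-22.11  -6.28  -1.07]
bar far bottom [-21.33  16.72  -1.08]
plate far edge [-25.26  16.72  -1.08]
tips [ -8.77  14.   -12.21] [513.68291595 187.07491789 186.22767983]
```

The fingers straddle the bar evenly, 282/463 against the bar at 290/452 in crop px, and the x error is about 0.5 mm. I'm closing on the bar.

apply_moves --rows '[[[0.05,0.1,0.0],0.0,2.0],[[0.05,0.1,0.0],0.0,1.6],[[0.05,0.1,0.0],0.0,1.0],[[0.05,0.1,0.0],0.0,1.0]]'

```text
time: 3.55
tool_pos: [513.2, 186.9, 185.3]
tcp_rot: [-1.571, -0.0, -2.558]
contact_force: [-0.8, 0.1, 0.6]
grip_width: 17.7
```

```bash
cat > o.py <<'E'
from h import *
o=bot.get_obs(); print(o["time"].__round__(2),"F",o["contact_force"].round(1),"Mom",o["moment"].round(2),"w",o["grip_width"].round(1),"p",o["tool_pos"].round(1),"yaw deg",np.degrees(o["tcp_rot"]).round(2),
 "Ftool",R.from_euler("xyz",o["tcp_rot"]).inv().apply(o["contact_force"]).round(1),"q6",o["joint_positions"][5].round(2))
E
python3 o.py
```

```text
Traceback (most recent call last):
  File "o.py", line 2, in <module>
    o=bot.get_obs(); print(o["time"].__round__(2),"F",o["contact_force"].round(1),"Mom",o["moment"].round(2),"w",o["grip_width"].round(1),"p",o["tool_pos"].round(1),"yaw deg",np.degrees(o["tcp_rot"]).round(2),
                                                                                                                 ^^^^^^^^^^^^^^^^^^^^^
AttributeError: 'float' object has no attribute 'round'
```

```bash
sed -i 's/o\["grip_width"\].round(1)/round(o["grip_width"],1)/' o.py; python3 o.py
```

```text
3.55 F [-0.8  0.1  0.6] Mom [0.08 0.14 0.02] w 17.7 p [513.2 186.9 185.3] yaw deg [-9.0030e+01 -2.0000e-02 -1.4657e+02] Ftool [ 0.6 -0.6 -0.6] q6 1.2
```

apply_moves --rows '[[[0.0,0.1,0.0],0.0,1.0],[[0.0,0.2,0.0],0.0,1.0],[[0.0,0.3,0.0],0.0,1.0],[[0.0,0.3,0.0],0.0,1.0]]'

```text
time: 4.05
tool_pos: [513.2, 186.9, 182.6]
tcp_rot: [-1.571, 0.0, -2.558]
contact_force: [-1.3, 0.2, 5.0]
grip_width: 17.6
```

```bash
python3 o.py
```

```text
4.05 F [-1.3  0.2  5. ] Mom [-0.01  0.4   0.06] w 17.6 p [513.2 186.9 182.6] yaw deg [ -90.02    0.   -146.57] Ftool [ 1.  -5.  -0.9] q6 1.2
```

apply_moves --rows '[[[0.0,0.1,0.0],0.0,1.0],[[0.0,0.2,0.0],0.0,1.0],[[0.0,0.2,0.0],0.0,1.0]]'

```text
time: 4.42
tool_pos: [513.2, 186.9, 180.9]
tcp_rot: [-1.571, 0.0, -2.558]
contact_force: [-1.9, -0.2, 5.6]
grip_width: 17.7
```

apply_moves --rows '[[[0.0,0.1,0.0],0.0,1.0],[[0.0,0.2,0.0],0.0,1.0],[[0.0,0.2,0.0],0.0,1.0]]'

```text
time: 4.8
tool_pos: [513.2, 186.9, 179.3]
tcp_rot: [-1.571, 0.001, -2.558]
contact_force: [-2.8, 0.9, 6.7]
grip_width: 17.5
```

apply_moves --rows '[[[0.0,0.1,0.0],0.0,1.0],[[0.0,0.2,0.0],0.0,1.0],[[0.0,0.2,0.0],0.0,1.0]]'

```text
time: 5.18
tool_pos: [513.2, 186.9, 177.9]
tcp_rot: [-1.571, 0.001, -2.558]
contact_force: [-2.7, 0.3, 7.3]
grip_width: 17.5
```

apply_moves --rows '[[[0.0,0.1,0.0],0.0,1.0],[[0.0,0.15,0.0],0.0,1.0],[[0.0,0.15,0.0],0.0,1.0]]'

```text
time: 5.55
tool_pos: [513.2, 186.9, 177.9]
tcp_rot: [-1.57, 0.002, -2.558]
contact_force: [-6.4, -0.6, 13.8]
grip_width: 17.7
```

The hard rim is met at about 7 mm with 13.8 N. I'm easing the push slightly and starting the anticlockwise turn.

apply_moves --rows '[[[0.0,0.04,0.0],0.0,1.0],[[0.0,0.04,0.0],-0.05,1.0],[[0.0,0.04,0.0],-0.1,1.0],[[0.0,0.04,0.0],-0.1,1.0]]'

```text
time: 6.05
tool_pos: [513.8, 187.0, 178.2]
tcp_rot: [-1.569, 0.004, -2.458]
contact_force: [-1.1, -1.3, 6.8]
grip_width: 17.9
```

```bash
python3 o.py
```

```text
6.05 F [-1.1 -1.3  6.8] Mom [-0.02  0.23  0.04] w 17.9 p [513.8 187.  178.2] yaw deg [ -89.9     0.22 -140.81] Ftool [ 1.6 -6.8  0.3] q6 1.1
```

apply_moves --rows '[[[0.0,0.05,0.0],-0.06,1.0],[[0.0,0.05,0.0],-0.12,1.0],[[0.0,0.05,0.0],-0.18,1.0],[[0.0,0.05,0.0],-0.18,1.0]]'

```text
time: 6.55
tool_pos: [514.0, 187.2, 178.4]
tcp_rot: [-1.568, 0.004, -2.277]
contact_force: [-1.7, 0.7, 7.7]
grip_width: 17.7
```

```bash
python3 o.py
```

```text
6.55 F [-1.7  0.7  7.7] Mom [0.08 0.44 0.01] w 17.7 p [514.  187.2 178.4] yaw deg [ -89.85    0.26 -130.45] Ftool [ 0.5 -7.7 -1.7] q6 0.91
```

apply_moves --rows '[[[0.0,0.04,0.0],-0.08,1.0],[[0.0,0.04,0.0],-0.16,1.0],[[0.0,0.04,0.0],-0.24,1.0],[[0.0,0.04,0.0],-0.32,1.0],[[0.0,0.04,0.0],-0.32,1.0]]'

```text
time: 7.18
tool_pos: [514.0, 187.4, 178.5]
tcp_rot: [-1.567, 0.004, -1.956]
contact_force: [-2.8, 1.3, 6.6]
grip_width: 17.4
```

```bash
python3 o.py
```

```text
7.17 F [-2.8  1.3  6.6] Mom [0.04 0.46 0.03] w 17.4 p [514.  187.4 178.5] yaw deg [ -89.75    0.23 -112.06] Ftool [-0.2 -6.6 -3. ] q6 0.59
```

apply_moves --rows '[[[0.0,0.04,0.0],-0.1,1.0],[[0.0,0.04,0.0],-0.2,1.0],[[0.0,0.04,0.0],-0.28,1.0],[[0.0,0.04,0.0],-0.28,1.0]]'

```text
time: 7.68
tool_pos: [514.0, 187.5, 178.6]
tcp_rot: [-1.565, 0.003, -1.675]
contact_force: [-3.1, 0.6, 6.5]
grip_width: 18.2
```

```bash
python3 o.py
```

```text
7.67 F [-3.1  0.6  6.5] Mom [-0.04  0.48 -0.01] w 18.2 p [514.  187.5 178.6] yaw deg [-89.68   0.16 -95.96] Ftool [-0.3 -6.5 -3.1] q6 0.31
```

apply_moves --rows '[[[0.0,0.04,0.0],-0.06,1.0],[[0.0,0.04,0.0],-0.12,1.0],[[0.0,0.04,0.0],-0.18,1.0],[[0.0,0.04,0.0],-0.18,1.0]]'

```text
time: 8.18
tool_pos: [513.9, 187.6, 178.7]
tcp_rot: [-1.565, 0.002, -1.494]
contact_force: [-2.4, -0.0, 7.9]
grip_width: 17.6
```

```bash
python3 o.py
```

```text
8.18 F [-2.4 -0.   7.9] Mom [0.07 0.48 0.  ] w 17.6 p [513.9 187.6 178.7] yaw deg [-89.64   0.12 -85.61] Ftool [-0.2 -7.9 -2.3] q6 0.13
```

At 61° the twisting moment is near zero. I'll try a gentle lift, stopping near the locked height of TCP z≈185.

apply_moves --rows '[[[0.0,-0.2,0.0],0.0,1.0],[[0.0,-0.4,0.0],0.0,1.0],[[0.0,-0.6,0.0],0.0,1.0],[[0.0,-0.6,0.0],0.0,1.0]]'

```text
time: 8.68
tool_pos: [513.9, 187.6, 184.9]
tcp_rot: [-1.564, 0.002, -1.494]
contact_force: [-2.1, 0.7, 5.6]
grip_width: 17.6
```

```bash
python3 o.py
```

```text
8.68 F [-2.1  0.7  5.6] Mom [-0.06  0.45  0.  ] w 17.6 p [513.9 187.6 184.9] yaw deg [-89.63   0.12 -85.61] Ftool [-0.9 -5.6 -2. ] q6 0.13
```

apply_moves --rows '[[[0.0,-0.05,0.0],0.0,1.0],[[0.0,-0.1,0.0],0.0,1.0]]'

```text
time: 8.93
tool_pos: [513.8, 187.6, 185.6]
tcp_rot: [-1.565, 0.002, -1.494]
contact_force: [-0.6, -0.0, -0.2]
grip_width: 17.5
```

```bash
python3 o.py
```

```text
8.93 F [-0.6 -0.  -0.2] Mom [0.1  0.09 0.01] w 17.5 p [513.8 187.6 185.6] yaw deg [-89.65   0.12 -85.62] Ftool [-0.   0.2 -0.6] q6 0.13
```

apply_moves --rows '[[[0.0,-0.05,0.0],0.0,1.0],[[0.0,-0.08,0.0],0.0,1.0]]'

```text
time: 9.18
tool_pos: [513.8, 187.6, 185.9]
tcp_rot: [-1.565, 0.002, -1.494]
contact_force: [0.9, 0.8, -2.7]
grip_width: 18.0
```

```bash
python3 o.py
```

```text
9.18 F [ 0.9  0.8 -2.7] Mom [ 0.07 -0.16  0.01] w 18.0 p [513.8 187.6 185.9] yaw deg [-89.68   0.12 -85.62] Ftool [-0.7  2.8  0.9] q6 0.13
```

The roof still holds it at 61° (−2.7 N), so I stopped pulling. I'm pressing down again and turning to about 72°, which is past any possible slot start above 61° and still short of the stop.

apply_moves --rows '[[[0.0,0.3,0.0],0.0,1.0],[[0.0,0.6,0.0],0.0,1.0],[[0.0,0.65,0.0],-0.07,1.0],[[0.0,0.65,0.0],-0.14,1.0],[[0.0,0.65,0.0],-0.14,1.0]]'

```text
time: 9.8
tool_pos: [513.9, 187.6, 180.0]
tcp_rot: [-1.564, 0.001, -1.353]
contact_force: [-2.5, 0.3, 5.4]
grip_width: 17.5
```

```bash
python3 o.py
```

```text
9.8 F [-2.5  0.3  5.4] Mom [-0.05  0.36 -0.01] w 17.5 p [513.9 187.6 180. ] yaw deg [-8.963e+01  6.000e-02 -7.755e+01] Ftool [-0.9 -5.4 -2.3] q6 -0.01
```

69° so far, moment ≈0. A few degrees more, then another gentle lift.

apply_moves --rows '[[[0.0,0.05,0.0],-0.03,1.0],[[0.0,0.05,0.0],-0.06,1.0],[[0.0,0.05,0.0],-0.06,1.0]]'

```text
time: 10.18
tool_pos: [513.9, 187.6, 180.2]
tcp_rot: [-1.564, 0.001, -1.293]
contact_force: [-3.0, 0.1, 6.5]
grip_width: 17.7
```

```bash
python3 o.py
```

```text
10.18 F [-3.   0.1  6.5] Mom [-0.08  0.44 -0.04] w 17.7 p [513.9 187.6 180.2] yaw deg [-8.959e+01  4.000e-02 -7.409e+01] Ftool [-1.  -6.5 -2.8] q6 -0.07
```

apply_moves --rows '[[[0.0,-0.2,0.0],0.0,1.0],[[0.0,-0.4,0.0],0.0,1.0],[[0.0,-0.55,0.0],0.0,1.0],[[0.0,-0.55,0.0],0.0,1.0]]'

```text
time: 10.68
tool_pos: [513.9, 187.6, 185.8]
tcp_rot: [-1.563, 0.001, -1.293]
contact_force: [-2.0, 0.0, 5.5]
grip_width: 17.9
```

apply_moves --rows '[[[0.0,-0.04,0.0],0.0,1.0],[[0.0,-0.08,0.0],0.0,1.0]]'

```text
time: 10.92
tool_pos: [513.9, 187.5, 186.5]
tcp_rot: [-1.564, 0.001, -1.293]
contact_force: [-1.6, -0.1, 3.5]
grip_width: 17.8
```

```bash
python3 o.py
```

```text
10.93 F [-1.6 -0.1  3.5] Mom [ 0.01  0.22 -0.01] w 17.8 p [513.9 187.5 186.5] yaw deg [-8.959e+01  4.000e-02 -7.409e+01] Ftool [-0.3 -3.5 -1.5] q6 -0.07
```

The force is still upward (+3.5 N) at 186.5, above the old roof height, so the cap is in the slots. I'm lifting on carefully.

apply_moves --rows '[[[0.0,-0.15,0.0],0.0,1.0],[[0.0,-0.3,0.0],0.0,1.0]]'

```text
time: 11.18
tool_pos: [513.8, 187.4, 189.1]
tcp_rot: [-1.564, 0.001, -1.293]
contact_force: [-0.4, -0.3, -0.8]
grip_width: 18.1
```

```bash
python3 o.py
```

```text
11.18 F [-0.4 -0.3 -0.8] Mom [-0.03 -0.05  0.03] w 18.1 p [513.8 187.4 189.1] yaw deg [-8.963e+01  3.000e-02 -7.410e+01] Ftool [ 0.2  0.8 -0.4] q6 -0.07
```

apply_moves --rows '[[[0.0,-0.5,0.0],0.0,1.0],[[0.0,-1.0,0.0],0.0,1.0],[[0.0,-1.8,0.0],0.0,1.0],[[0.0,-2.6,0.0],0.0,1.0],[[0.0,-3.4,0.0],0.0,1.0]]'

```text
time: 11.8
tool_pos: [513.7, 187.4, 223.9]
tcp_rot: [-1.564, 0.0, -1.293]
contact_force: [-0.4, -0.1, 0.5]
grip_width: 17.6
```

```bash
python3 o.py
```

```text
11.8 F [-0.4 -0.1  0.5] Mom [ 0.   -0.12 -0.03] w 17.6 p [513.7 187.4 223.9] yaw deg [-8.959e+01  3.000e-02 -7.410e+01] Ftool [ 0.  -0.5 -0.4] q6 -0.07
```

apply_moves --rows '[[[0.0,-2.5,0.0],0.0,1.0],[[0.0,-5.0,0.0],0.0,1.0],[[0.0,-5.0,0.0],0.0,1.0]]'

```text
time: 12.18
tool_pos: [514.2, 187.5, 276.0]
tcp_rot: [-1.559, 0.0, -1.293]
contact_force: [0.1, -0.6, 0.2]
grip_width: 18.1
```

```bash
python3 - <<'E'
from h import *
exec(open("o.py").read())
for n in("wrist","side"):
    save(vision.capture(n),n+"4.png")
go(520.3,-167,270)
E
```

```text
12.18 F [ 0.1 -0.6  0.2] Mom [-0.05 -0.09 -0.05] w 18.1 p [514.2 187.5 276. ] yaw deg [-8.934e+01  1.000e-02 -7.410e+01] Ftool [ 0.7 -0.2 -0.1] q6 -0.07
shift cm [34.26  0.26 -9.01] turn about y None xyz [513.1 187.2 273.4] rpy [-1.564e+00  1.000e-03 -1.293e+00]
```

View pics/side4.png

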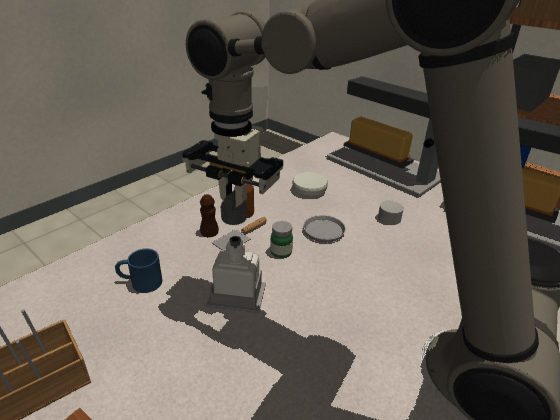

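View pics/wrist4.png

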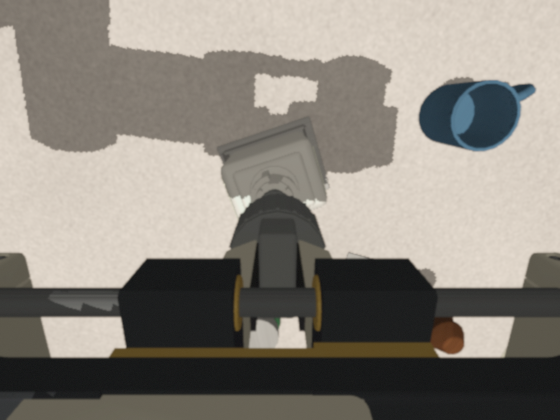

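The side view shows the cap in the gripper at (234,205) and the bare neck at (236,241). I'm carrying it over to the dish.

apply_moves --rows '[[[4.0,0.0,-1.0],0.0,1.0],[[9.0,0.0,-2.4],0.0,1.0],[[14.0,0.0,-3.7],0.0,1.0],[[19.0,0.0,-5.0],0.0,1.0],[[24.0,0.0,-6.3],0.0,1.0]]'

```text
time: 12.9
tool_pos: [517.6, -62.4, 271.5]
tcp_rot: [-1.566, 0.002, -1.293]
contact_force: [0.9, -0.3, -0.4]
grip_width: 18.0
```

```bash
python3 - <<'E'
from h import *
go(520.3,-167,200)
E
```

```text
shift cm [10.15  7.12 -2.64] turn about y None xyz [517.6 -62.4 271.5] rpy [-1.566  0.002 -1.293]
```

apply_moves --rows '[[[4.5,1.0,-1.2],0.0,1.0],[[8.5,3.0,-2.2],0.0,1.0],[[10.1,6.0,-2.6],0.0,1.0],[[10.1,10.0,-2.6],0.0,1.0],[[10.1,10.0,-2.6],0.0,1.0]]'

```text
time: 13.52
tool_pos: [518.2, -165.5, 167.5]
tcp_rot: [-1.573, 0.008, -1.294]
contact_force: [0.1, 0.1, -0.4]
grip_width: 18.1
```

```bash
python3 - <<'E'
from h import *
exec(open("o.py").read())
for n in("wrist","side","top"):
    save(vision.capture(n),n+"5.png")
go(520.3,-167,60)
im=[cv2.imread(f"pics/{n}5.png") for n in("side","top")]
b=np.hstack([cv2.resize(im[0][130:270,250:390],None,fx=2.8,fy=2.8),cv2.resize(im[1][190:330,270:410],None,fx=2.8,fy=2.8)])
cv2.imwrite("pics/d5.png",b)
E
```

```text
13.53 F [ 0.1  0.1 -0.4] Mom [-0.02 -0.16  0.05] w 18.1 p [ 518.2 -165.5  167.5] yaw deg [-90.12   0.44 -74.13] Ftool [-0.   0.4  0.2] q6 -0.73
shift cm [ 0.05 11.24 -0.17] turn about y None xyz [ 521.3 -166.3  172.4] rpy [-1.565e+00  1.000e-03 -1.293e+00]
```

View pics/d5.png

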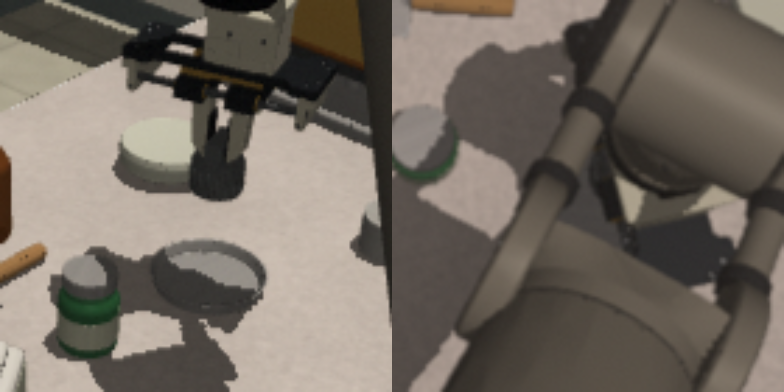

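View pics/wrist5.png

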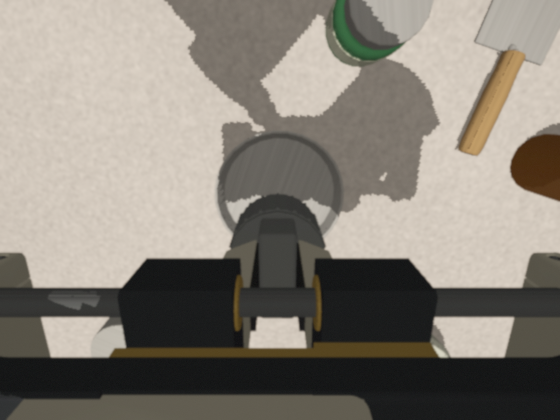

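The dish is directly below and undisturbed. I'm descending, slowing near the floor (TCP contact expected at about z 54).

apply_moves --rows '[[[0.1,3.0,-0.1],0.0,1.0],[[0.1,6.0,-0.1],0.0,1.0],[[0.1,9.0,-0.1],0.0,1.0],[[0.1,10.7,-0.1],0.0,1.0],[[0.1,10.7,-0.1],0.0,1.0]]'

```text
time: 14.3
tool_pos: [521.4, -167.1, 65.8]
tcp_rot: [-1.565, 0.001, -1.292]
contact_force: [0.1, 0.3, -0.9]
grip_width: 18.1
```

```bash
python3 - <<'E'
from h import *
exec(open("o.py").read())
for n in("wrist","side"):
    save(vision.capture(n),n+"6.png")
go(520.3,-167,56)
im=cv2.imread(f"pics/side6.png")
cv2.imwrite("pics/d6.png",cv2.resize(im[130:270,250:390],None,fx=4,fy=4))
E
```

```text
14.3 F [ 0.1  0.3 -0.9] Mom [-0.03 -0.14  0.05] w 18.1 p [ 521.4 -167.1   65.8] yaw deg [-8.967e+01  4.000e-02 -7.403e+01] Ftool [-0.3  0.9  0.1] q6 -0.73
shift cm [-0.11  1.09 -0.17] turn about y None xyz [ 522.2 -167.6   67. ] rpy [-1.563e+00 -1.000e-03 -1.292e+00]
```

View pics/d6.png

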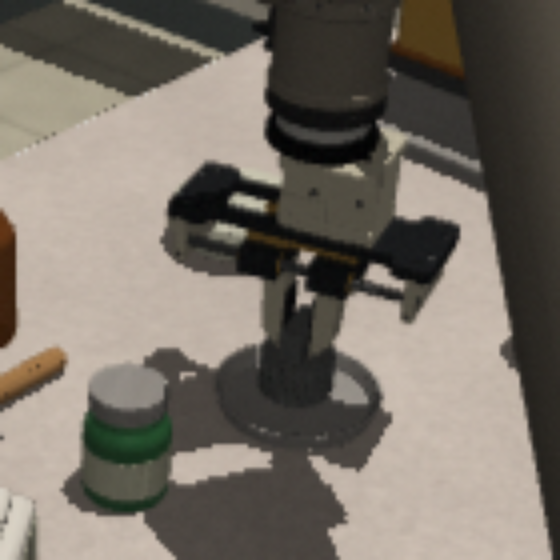

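The cap is over the dish centre in this view. I'm lowering it to touch.

apply_moves --rows '[[[0.0,0.3,0.0],0.0,1.0],[[0.0,0.6,0.0],0.0,1.0],[[0.0,0.9,0.0],0.0,1.0],[[0.0,1.0,0.0],0.0,1.0],[[0.0,1.0,0.0],0.0,1.0]]'

```text
time: 15.02
tool_pos: [522.2, -167.5, 56.8]
tcp_rot: [-1.563, -0.001, -1.292]
contact_force: [-0.5, -0.7, -0.6]
grip_width: 18.0
```

apply_moves --rows '[[[0.0,0.1,0.0],0.0,1.0],[[0.0,0.15,0.0],0.0,1.0]]'

```text
time: 15.28
tool_pos: [522.2, -167.6, 55.2]
tcp_rot: [-1.563, -0.001, -1.292]
contact_force: [-0.0, -0.5, -0.1]
grip_width: 17.7
```

apply_moves --rows '[[[0.0,0.06,0.0],0.0,1.0],[[0.0,0.12,0.0],0.0,1.0]]'

```text
time: 15.52
tool_pos: [522.2, -167.6, 54.0]
tcp_rot: [-1.563, -0.001, -1.292]
contact_force: [-0.5, 0.1, 0.2]
grip_width: 17.9
```

```bash
python3 o.py
```

```text
15.53 F [-0.5  0.1  0.2] Mom [ 0.06 -0.15  0.01] w 17.9 p [ 522.2 -167.6   54. ] yaw deg [-8.957e+01 -5.000e-02 -7.405e+01] Ftool [-0.2 -0.2 -0.5] q6 -0.74
```

apply_moves --rows '[[[0.0,0.05,0.0],0.0,1.0],[[0.0,0.1,0.0],0.0,1.0]]'

```text
time: 15.78
tool_pos: [522.4, -167.6, 53.8]
tcp_rot: [-1.563, -0.001, -1.292]
contact_force: [-1.9, 1.5, 10.8]
grip_width: 17.7
```

```bash
python3 o.py
```

```text
15.78 F [-1.9  1.5 10.8] Mom [ 0.19  0.49 -0.04] w 17.7 p [ 522.4 -167.6   53.8] yaw deg [-8.955e+01 -6.000e-02 -7.404e+01] Ftool [ -2.  -10.8  -1.4] q6 -0.73
```

It touched down at z 53.8, with 10.8 N. I'm easing off, then opening slowly and evenly.

apply_moves --rows '[[[0.0,0.0,0.0],0.0,1.0],[[0.0,0.0,0.0],0.0,1.6],[[0.0,0.0,0.0],0.0,2.4],[[0.0,0.0,0.0],0.0,3.2],[[0.0,0.0,0.0],0.0,3.6]]'

```text
time: 16.4
tool_pos: [522.3, -167.6, 53.6]
tcp_rot: [-1.563, -0.001, -1.292]
contact_force: [1.0, 1.0, -1.1]
grip_width: 35.0
```

```bash
python3 - <<'E'
from h import *
exec(open("o.py").read())
im=vision.capture("wrist"); save(im,"w7.png")
E
```

```text
16.4 F [ 1.   1.  -1.1] Mom [ 0.05 -0.13  0.04] w 35.0 p [ 522.3 -167.6   53.6] yaw deg [-8.956e+01 -5.000e-02 -7.404e+01] Ftool [-0.7  1.1  1.2] q6 -0.74
```

View pics/w7.png

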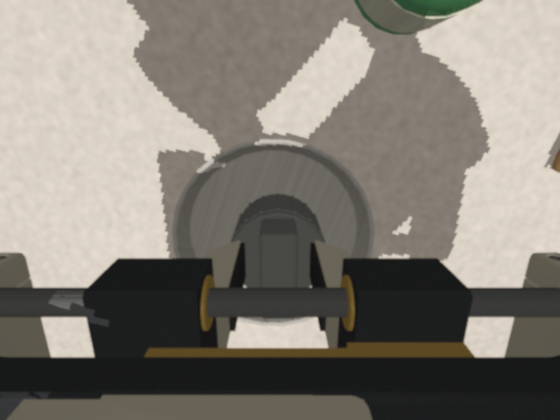

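The bar stands free between the open fingers and the cap is level in the dish. I'm retreating straight up.

apply_moves --rows '[[[0.0,-1.0,0.0],0.0,3.6],[[0.0,-3.0,0.0],0.0,3.6],[[0.0,-7.0,0.0],0.0,3.6],[[0.0,-12.0,0.0],0.0,3.6],[[0.0,-16.0,0.0],0.0,3.6]]'

```text
time: 17.08
tool_pos: [521.3, -167.8, 216.5]
tcp_rot: [-1.561, -0.003, -1.292]
contact_force: [1.0, -0.3, -0.4]
grip_width: 36.2
```

apply_moves --rows '[[[12.0,-6.0,0.0],0.0,3.6],[[18.0,-6.0,-3.0],0.0,3.6],[[18.0,-6.0,-3.0],0.0,3.6],[[18.0,-6.0,-3.0],0.0,3.6],[[18.0,-6.0,-3.0],0.0,3.6]]'

```text
time: 17.7
tool_pos: [541.0, -349.1, 276.6]
tcp_rot: [-1.561, -0.002, -1.293]
contact_force: [-0.7, 0.0, -0.3]
grip_width: 36.1
```

```bash
python3 - <<'E'
from h import *
exec(open("o.py").read())
for n in("top","side"):
    save(vision.capture(n),n+"8.png")
E
```

```text
17.7 F [-0.7  0.  -0.3] Mom [-0.03 -0.16  0.  ] w 36.1 p [ 541.  -349.1  276.6] yaw deg [-89.46  -0.1  -74.1 ] Ftool [-0.2  0.3 -0.6] q6 -0.97
```

View pics/top8.png

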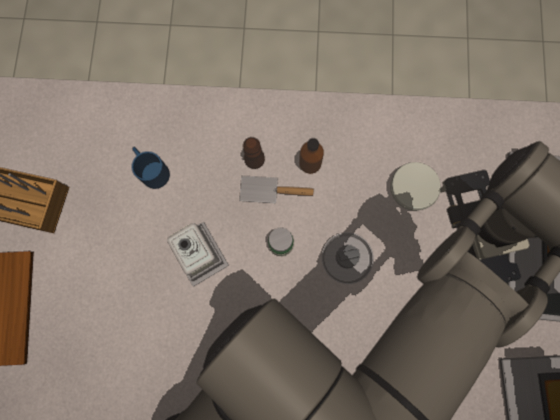

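View pics/side8.png

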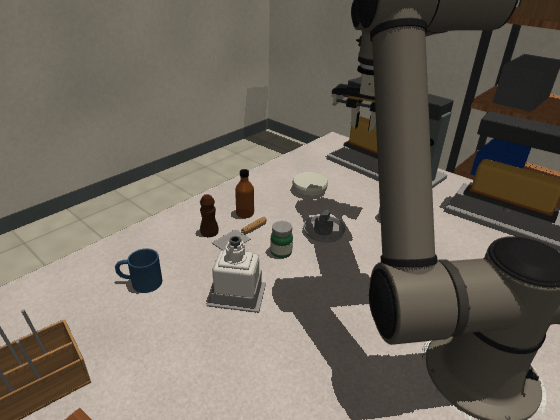

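The cap stands upright in the dish (top view 347,257; side view 323,223). The dish and the visible bystanders are at their original pixels, and the robot is clear. I'm handing in.

```bash
python3 - <<'E'
from h import *
a=cv2.imread("pics/side0.png").astype(int); b=cv2.imread("pics/side8.png").astype(int)
print("side diff mug/mill/oil/jar:",[round(float(abs(a[y0:y1,x0:x1]-b[y0:y1,x0:x1]).mean()),1) for x0,x1,y0,y1 in((115,165,245,295),(195,222,190,240),(232,258,165,220),(268,295,218,258))])
print("max|dq|",abs(bot.get_obs()["dq"]).max())
print(order.close_job())
E
```

```text
side diff mug/mill/oil/jar: [3.0, 3.4, 3.2, 3.3]
max|dq| 0.010346345452043586
the job is handed in; nothing more can be done
None
```

The white cleaner bottle is open and its cap stands upright and released in the round steel dish. The job was handed in at about 18 s of the 70 s allowed.

**Opening:** I gripped the bar, pressed about 7 mm until it met the hard rim (peak about 14 N down, about 15 N in all), and turned the cap anticlockwise. A gentle test lift at 61° met the track roof at 2.7 N, so I stopped. I pressed again and turned to about 72°, where the cap rose freely with no more than about 1 N left.

**Placing:** The cap was lowered onto the dish floor, and I released it there. The touch-down reached 10.8 N, firmer than I intended, and I eased off before opening the fingers.

**Last checks:**
- **Views:** The top and side views show the cap upright in the dish and the neck bare. The dish is at the same image position as at the start.
- **Bystanders:** The mug, mill, oil bottle and jar show almost no change against the first side picture. The spatula and plates look unmoved by eye.
- **Not seen:** The tin was hidden behind the arm in the final views. The gripper stayed well above it, but I could not see it at the end.
- **Cameras:** The wrist and top cameras disagreed by about 1.7 mm on where the cap was. I followed the wrist view, measured against the fingers.

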